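Cull the rocking gel-casting plate

ROBOT

A 6-joint arm with a two-finger parallel gripper is mounted at the origin on a cart in front of the work surface, level with it; the furniture and walls round the work are solid. World frame = base frame: x ahead of the robot, y to its left, z up, the work surface at z = 0. Lengths are in mm, angles in rad, forces in N, time in s.
With the tool pointing down it reaches from about 425 to 1125 mm from the base axis. Payload 14.9 kg.
Tool frame: the origin (TCP) lies at the very end of the fingers, on their centre line; the grasp point (between the pads) lies r.tcp_to_grasp behind it (r.tcp_to_grasp is the distance from the TCP to the grasp point, in mm); z points along the fingers, y is the line along which they close (so a half turn about z gives the same grasp; the last joint's range is limited). The gripper opens to 91 mm and grips with 3 to 60 N. Pads are 32 mm wide; open, the fingers measure 118 mm over their backs; the gripper's body (76 mm by 178 mm) begins 60 mm behind the grasp point.
Start: joints at [1.243, 0.379, 1.734, -0, 1.028, -0.033], TCP at [203.391, 669.813, 213.932] pointing down, gripper open.
Joint ranges: [-2.77, 2.77], [-0.74, 2.19], [0, 2.66], [-1.06, 4.2], [0.31, 2.87], [-3.08, 3.08]. Speed limits (rad/s): [1.89, 1.89, 2.39, 3.14, 3.14, 3.14].

INTERFACE

Orientations are given as [roll, pitch, yaw] about the fixed x, y, z axes, in that order (R = Rz(yaw) Ry(pitch) Rx(roll)).
In Python, from plant import r, imaging gives the robot as it stands.
- The arm moves only by the tool apply_moves, never from a script. Its argument "plan" is a list that holds one entry, the list of rows, each a list of 7 numbers: the turn, a rotation vector about the tool's x, y, z normalised to -1 to 1, where 1 is 0.08 rad, then the shift along the tool's x, y, z normalised to -1 to 1, where 1 is 0.03 m, then the opening, from 0 (shut) to 1 (fully open). A call has 1 to 20 rows; each row shifts and turns the commanded pose from where the row before left it, along the tool's axes as they then stand; what a row does not reach is not made up. A row lasts 1/12 s, in which the tool goes at most 41.7 mm and 7.16 degrees, less where a joint would pass 70% of its speed; a pose out of reach is approached as far as the arm can. A call with a number of a shift or a turn outside -1 to 1 is refused whole. A call with a gripper value outside its range is refused whole. The fingers move at their own pace and stop on an object; "force" is the grip in N (left out, the last holds). Time passes only in rows, so rows that do not move let the fingers close. It gives the time, the measured TCP pose, the force, the opening and the grip force at its end, in the units of the state.
- r.state(): the state, without advancing time (a new reading comes with each control period).
- imaging.read_camera(name): name is "scene" or "top"; returns the picture (384x512x3 uint8, red, green, blue); there is no depth.
- imaging.camera_model(name): a dict with "K" (3x3 intrinsics, pixels), "k1" (the pictures are not rectified: a ray, as slopes to the right and down, at radius r is drawn at 1 + k1 r^2 times it, then the intrinsics apply), "camera_from_world" (4x4, takes a point from world to camera coordinates). Camera axes: x right, y down, z forward; pixel columns grow to the right and rows downward; lengths in mm; the calibration is good to about 2 mm. A picture is of the moment at which its call begins. camera_model takes no time and is no camera call.
- r.finish_job(): hands the job in; it is judged then, once.
The state is a dict: "t": time; "joints": joint angles; "dq": joint speeds; "tau": joint torques, N m; "tool_pos": TCP position; "eef_rot": TCP orientation; "wrist_force": force on the tool from outside, world axes, zero at the start; "torque": the same for the moment, N m; "gripper_width": finger opening in mm; "finger_force": force on a finger pad.
Only numpy, scipy, OpenCV 4.12 (cv2) and the standard library are available. Lean on these libraries where they do the work, as an engineer would, in place of code of your own. Each camera call takes 0.05 s, during which the arm holds its last target. There are 200 camera calls.

TASK

Take the two white gel-casting plates off the slanted draining rack and lay both side by side, red band up, on the dark levelling table; let go, then press gently on their corners, one after another, until you have rocked the one that is warped. Put that one flat inside the red reject tray and leave the flat one lying on the levelling table, without knocking over or shifting the beaker and the small vial.

Things in the scene. Friction and masses are not known exactly. Their poses are not given: they have to be found in the camera images.
- plate_1: White acrylic gel-casting plate, 100 x 60 x 6 mm, 60 g, thin red band across its top 40 mm from the centre towards -x. Origin: centre of the underside; x along the 100 mm, y along the 60 mm, z out of the top face. It starts face up in either place of the rack, x pointing up the 32 degree slope. Exactly one of plate_1 and plate_2 is warped; which one is not told. Nor is the sprung corner.
- plate_2: The other casting plate: size, look, axes and start as plate_1. The warped one has one corner sprung up 4 mm and rests on the other three, z axis 0.03 rad off vertical, that corner highest (flat one: 0); pressed there 8 to 15 mm in from both edges it tips with under 0.5 N till it touches: z axis 0.075 rad off vertical the other way, opposite corner 6 mm up. Let go, it drops back. No other corner gives.
- drain_rack: Fixed slanted rack of 6 mm wire, 124 x 222 x 76 mm. Origin: on the bench under its centre; x points to its high back edge. Plates lie on it at 32 degrees, low end to -x, at about y = -52 and +52 mm, underside centre 45 mm above the bench. Under each plate run two wires 18 mm either side of its centre line (free below outside them); hooks at its low end stop it and stand 8 mm above its top face.
- level_table: Fixed dark levelling table, 150 (x) x 210 (y) mm, flat level top 40 mm above the bench; origin on the bench under its centre. Both plates fit side by side with their 100 mm along x, for instance centred at y = -52 and +52 mm. A small round spirit level stands on a tab behind the +x edge, 6 mm above the top.
- reject_tray: Fixed red open tray, 142 (x) x 148 (y) mm inside, 22 mm high, walls and floor 3 mm, with a 4 mm rim turned outward; origin: centre of its underside.
- beaker_100: Loose glass beaker, 59 mm across and 70 mm high, behind the levelling table; leave it alone. Origin: centre of its underside.
- vial_1: Loose small vial with a yellow cap, 27 mm across and 56 mm high, behind the gap between tray and levelling table; leave it alone. Origin: centre of its underside.

How it is judged (in metres and radians):
On the way, in this order (a step that is already met when the one before it is completed fails the run):
1. both plates lie level on the levelling table, top face up, released (x of plate_1 in the frame of level_table between -0.04 and 0.04 m and y of plate_1 in the frame of level_table between -0.085 and 0.085 m and z of plate_1 in the frame of level_table between 0.036 and 0.044 m and angle between each of plate_1, plate_2's own z axis and vertical below 0.045 rad and contact force between the fingers and plate_1 below 0.1 N and x of plate_2 in the frame of level_table between -0.04 and 0.04 m and y of plate_2 in the frame of level_table between -0.085 and 0.085 m and z of plate_2 in the frame of level_table between 0.036 and 0.044 m and contact force between the fingers and plate_2 below 0.1 N), for 0.2 s.
2. the warped plate, lying on the levelling table, is rocked by a press of the fingers on its sprung corner (((x of plate_1 in the frame of level_table between -0.05 and 0.05 m and y of plate_1 in the frame of level_table between -0.095 and 0.095 m and z of plate_1 in the frame of level_table between 0.036 and 0.045 m and angle between plate_1's own z axis and vertical between 0.055 and 0.12 rad and contact force between the fingers and plate_1 above 0.5 N and contact force between plate_1 and level_table above 1 N) or (x of plate_2 in the frame of level_table between -0.05 and 0.05 m and y of plate_2 in the frame of level_table between -0.095 and 0.095 m and z of plate_2 in the frame of level_table between 0.036 and 0.045 m and angle between plate_2's own z axis and vertical between 0.055 and 0.12 rad and contact force between the fingers and plate_2 above 0.5 N and contact force between plate_2 and level_table above 1 N))), for 0.1 s.
At the end, for the whole second after the job is handed in: the flat plate (it alone can lie there level within 0.015 rad) lies on the levelling table, top face up, its centre within 40 mm (x) and 85 mm (y) of the table's centre; the other, warped one lies inside the red tray on its floor, top face up, within 0.12 rad of level; both released and at rest (((x of plate_1 in the frame of level_table between -0.04 and 0.04 m and y of plate_1 in the frame of level_table between -0.085 and 0.085 m and z of plate_1 in the frame of level_table between 0.036 and 0.044 m and angle between plate_1's own z axis and vertical below 0.015 rad and contact force between the fingers and plate_1 below 0.1 N and x of plate_2 in the frame of reject_tray between -0.06 and 0.06 m and y of plate_2 in the frame of reject_tray between -0.06 and 0.06 m and z of plate_2 in the frame of reject_tray between -0.001 and 0.009 m and angle between plate_2's own z axis and vertical below 0.12 rad and contact force between the fingers and plate_2 below 0.1 N) or (x of plate_2 in the frame of level_table between -0.04 and 0.04 m and y of plate_2 in the frame of level_table between -0.085 and 0.085 m and z of plate_2 in the frame of level_table between 0.036 and 0.044 m and angle between plate_2's own z axis and vertical below 0.015 rad and contact force between the fingers and plate_2 below 0.1 N and x of plate_1 in the frame of reject_tray between -0.06 and 0.06 m and y of plate_1 in the frame of reject_tray between -0.06 and 0.06 m and z of plate_1 in the frame of reject_tray between -0.001 and 0.009 m and angle between plate_1's own z axis and vertical below 0.12 rad and contact force between the fingers and plate_1 below 0.1 N)) and linear speed of each of plate_1, plate_2 below 0.02 m/s and angular speed of each of plate_1, plate_2 below 0.3 rad/s); the robot touches nothing.
It fails at once if a plate is pressed on the levelling table with more than 120 N (contact force between any of plate_1, plate_2 and level_table above 120 N).
It fails at once if the beaker or the vial is moved by more than 30 mm or tipped over (distance of any of beaker_100, vial_1 from where it was at the start of the episode above 0.03 m or angle between any of beaker_100, vial_1's own z axis and vertical above 0.5 rad).
It also fails if it takes over 72 s, if anything falls off the work surface, if the arm or the gripper's body presses on something with over 40 N, if the wrist force passes 120 N, or if a joint passes its speed limit or range.

## Working session

There is one attempt and no reset: what is moved stays moved. The work goes in short steps, Python scripts to look and compute and a tool call to move; the robot and the scene stay as the last step left them, time stands still between calls to the robot, and variables do not carry over. Pictures are saved under pics/ and viewed, at most 10 in all, crops included, and the job is handed in when it is done.

Besides the shell and the picture viewer there is one more tool, called as name([rows], argument=value, ...), one row to a line, values as JSON. apply_moves: Moves the arm, as the interface text tells. Its arguments: {"type":"object","properties":{"plan":{"type":"array"},"force":{"type":"number"}},"required":["plan"]}

```bash
ls; mkdir -p pics
cat > h.py <<'E'
import numpy as np, cv2
from plant import r, imaging
from scipy.spatial.transform import Rotation as R
def ray(cam,px):
    m=imaging.camera_model(cam);K=np.array(m["K"]);T=np.array(m["camera_from_world"]);k=m["k1"]
    d=np.linalg.inv(K)@np.array([px[0],px[1],1.]);u=d[:2].copy();v=u.copy()
    for _ in range(20): v=u/(1+k*(v@v))
    D=T[:3,:3].T@np.array([v[0],v[1],1]);o=-T[:3,:3].T@T[:3,3]
    return o,D/np.linalg.norm(D)
def onz(cam,px,z):
    o,d=ray(cam,px);return o+d*(z-o[2])/d[2]
def proj(cam,p):
    m=imaging.camera_model(cam);K=np.array(m["K"]);T=np.array(m["camera_from_world"])
    c=T[:3,:3]@np.array(p,float)+T[:3,3];u=c[:2]/c[2];u=u*(1+m["k1"]*(u@u));return K[:2,:2]@u+K[:2,2]
def snap(cam,name):
    im=imaging.read_camera(cam)[:,:,::-1].copy();cv2.imwrite(f"pics/{name}.png",im);return im
E
python3 - <<'E'
from h import *
for c in("scene","top"):
    snap(c,c+"0");o,d=ray(c,(256,192));print(c,o,d)
print(r.tcp_to_grasp,r.state())
E
```

```text
pics
scene [ 129.75084902 -267.49540503  723.50028875] [ 0.51796133  0.37000461 -0.77124098]
top [ 460.18343102   70.20219409 1399.97269314] [ 0.07001214  0.01135069 -0.99748156]
18.8 {'t': 0.1, 'joints': array([ 1.24268468e+00,  3.79387151e-01,  1.73473436e+00, -2.08381826e-05,
        1.02851743e+00, -3.33255182e-02]), 'dq': array([-0.00060847, -0.00112018,  0.00017896,  0.00067819, -0.00166087,
       -0.00180091]), 'tau': array([-2.74779566e-03, -7.65041256e+01, -4.35299134e+01,  6.51598815e-02,
        3.98171204e-02,  3.02237169e-06]), 'tool_pos': array([203.28184023, 669.44442786, 213.32621943]), 'eef_rot': array([-3.14054635e+00, -1.70341192e-05,  2.84681728e+00]), 'wrist_force': array([ 1.17349238, -0.14495766,  0.78910207]), 'torque': array([ 0.04383583,  0.04284499, -0.02577068]), 'finger_force': 0.0, 'gripper_width': 91.21170603142512}
```

View pics/top0.png

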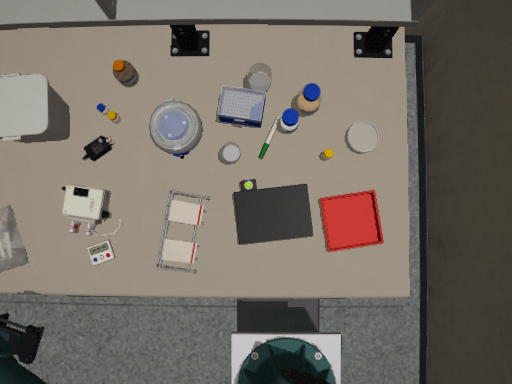

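View pics/scene0.png

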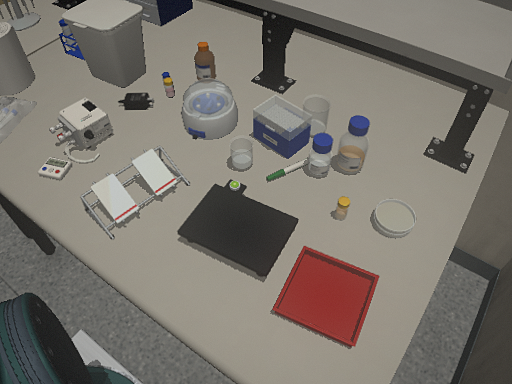

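Top view: the rack is at about (183,232) with its plates at (185,211) and (179,251), red bands to the right. The table is at (273,213), the tray at (351,220), the beaker at (230,153) and the vial at (327,154).

```bash
cat >> h.py <<'E'
def blobs(m,amin):
    cs,_=cv2.findContours(m.astype(np.uint8)*255,cv2.RETR_EXTERNAL,cv2.CHAIN_APPROX_NONE)
    return [c for c in cs if cv2.contourArea(c)>=amin]
def rect(c,z,cam="top"):
    P=np.array([onz(cam,p[0],z)[:2] for p in c],np.float32);(cx,cy),(w,h),a=cv2.minAreaRect(P)
    if w<h: w,h,a=h,w,a+90
    return np.round([cx,cy,w,h,(a+90)%180-90],1)
E
python3 - <<'E'
from h import *
im=cv2.imread("pics/top0.png");B,G,Rr=[im[:,:,i].astype(int) for i in range(3)]
hsv=cv2.cvtColor(im,cv2.COLOR_BGR2HSV)
roi=np.zeros(im.shape[:2],bool);roi[170:290,150:400]=1
red=(Rr>120)&(G<70)&roi
for c in blobs(red,3): print("red",rect(c,22),rect(c,30),cv2.boundingRect(c))
dk=(im.max(2)<60)&roi
for c in blobs(dk,800): print("dark",rect(c,40),cv2.boundingRect(c))
wh=(im.min(2)>185)&roi; wh[:,215:]=0
for c in blobs(wh,100): print("white",rect(c,51),cv2.boundingRect(c),cv2.boxPoints(cv2.minAreaRect(c)).round(1).tolist())
print(im[212,175:210].tolist())
for n,p,z in(("beaker",(231,153),35),("vial",(327,154),56)): print(n,onz("top",p,z))
big=cv2.resize(im[180:280,150:250],None,fx=6,fy=6,interpolation=cv2.INTER_CUBIC);cv2.imwrite("pics/crop.png",big)
E
```

```text
red [ 476.9 -187.2  160.8  153.9  -81.4] [ 476.8 -185.7  159.9  153.   -81.4] (320, 190, 63, 61)
dark [507.7  54.6 180.6 174.4 -83.1] (233, 180, 65, 64)
[[172, 186, 196], [173, 187, 195], [173, 186, 196], [172, 187, 196], [173, 188, 196], [172, 186, 194], [172, 186, 194], [173, 187, 195], [173, 188, 197], [173, 188, 197], [172, 187, 195], [173, 187, 197], [172, 187, 195], [172, 186, 196], [173, 188, 196], [174, 187, 196], [174, 188, 196], [173, 186, 195], [173, 187, 196], [173, 188, 197], [174, 188, 197], [173, 188, 196], [172, 187, 196], [174, 188, 197], [70, 76, 177], [50, 53, 175], [168, 181, 195], [170, 184, 192], [129, 143, 154], [87, 97, 104], [104, 118, 126], [129, 144, 155], [130, 146, 158], [132, 148, 158], [132, 148, 158]]
beaker [667.27999564 157.53577764  35.        ]
vial [ 662.38545747 -113.73322873   56.        ]
```

View pics/crop.png

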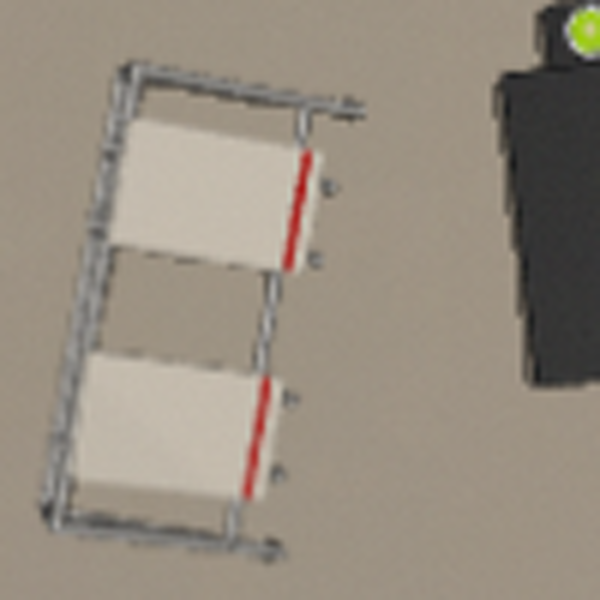

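The crop shows the two plates, with hooks just beyond the red-band ends and the table's left edge at top-image x of about 234. Next I'll measure the plates by their bands and outlines, and the table with its tab excluded.

Run:
```python
from h import *
im=cv2.imread("pics/top0.png");Rr=im[:,:,2].astype(int);G=im[:,:,1].astype(int)
dk=(im.max(2)<75).astype(np.uint8);dk[:170]=0;dk[250:]=0;dk[:,:215]=0;dk[:,318:]=0
dk=cv2.morphologyEx(dk,cv2.MORPH_OPEN,np.ones((31,31),np.uint8))
for c in blobs(dk,800): print("table",rect(c,40),cv2.boundingRect(c))
big=cv2.resize(im[180:290,150:230],None,fx=8,fy=8,interpolation=cv2.INTER_LINEAR)
hs=cv2.cvtColor(big,cv2.COLOR_BGR2HSV).astype(int)
f=lambda p:((p[0]+.5)/8-.5+150,(p[1]+.5)/8-.5+180)
bands=[]
for c in blobs((hs[:,:,1]>110)&((hs[:,:,0]<10)|(hs[:,:,0]>170)),150):
    m=cv2.minAreaRect(c);b=onz("top",f(m[0]),28.9);bands.append(b);print("band",b.round(1),np.array(m[1])/8)
d=bands[1]-bands[0];print("dist",np.linalg.norm(d),np.degrees(np.arctan2(d[1],d[0])))
for c in blobs((big.min(2)>163),2000):
    m=cv2.minAreaRect(c);q=cv2.boxPoints(m);print("white c",onz("top",f(m[0]),50).round(1),np.array(m[1])/8,m[2])
```

```text
table [493.9  37.4 203.2 146.5 -89.6] (237, 188, 73, 53)
band [384.1 265.3  28.9] [ 1.62850022 20.24073219]
band [491.6 247.5  28.9] [ 1.83357549 19.85628319]
dist 108.99663735228829 -9.421103245885508
white c [390.4 305.4  50. ] [28.57450294 20.35719872] 7.125016689300537
white c [498.3 288.1  50. ] [28.61846542 20.31386757] 10.074333190917969
```

Run:
```python
from h import *
im=cv2.imread("pics/top0.png");g=im.max(2).astype(float)
def edge(v,s):  # first index crossing 90 walking from outside in
    i=np.where(v<95)[0][0] if s>0 else np.where(v<95)[0][-1]
    j=i-s; return i-s*(95-v[i])/(v[j]-v[i]+1e-9)
L=[(edge(g[y,215:300],1)+215,y) for y in range(200,236,3)]
Rt=[(edge(g[y,260:318],-1)+260,y) for y in range(195,232,3)]
Bt=[(x,edge(g[200:260,x],-1)+200) for x in range(246,306,4)]
Tp=[(x,edge(g[165:220,x],1)+165) for x in range(264,302,4)]
ls=[]
for n,e in zip("LRBT",(L,Rt,Bt,Tp)):
    P=np.array([onz("top",p,40)[:2] for p in e],np.float32);vx,vy,x,y=cv2.fitLine(P,cv2.DIST_HUBER,0,.01,.01).ravel()
    ls.append((np.array([x,y]),np.array([vx,vy])));print(n,np.degrees(np.arctan(vy/vx)).round(2))
X=lambda a,b:a[0]+a[1]*np.linalg.solve(np.c_[a[1],-b[1]],b[0]-a[0])[0]
l,rr,b,t=ls;C=[X(l,b),X(l,t),X(rr,t),X(rr,b)];print(np.round(C,1),np.mean(C,0),[np.linalg.norm(C[i]-C[i-1]).round(1) for i in range(4)])
```

```text
L 6.76
R 6.85
B -82.99
T -83.02
[[407.6 135.6]
 [555.4 153.1]
 [581.2 -57. ]
 [433.5 -74.8]] [494.42044   39.254726] [np.float32(212.0), np.float32(148.9), np.float32(211.7), np.float32(148.8)]
```

```bash
cat >> h.py <<'E'
def tool(yaw_deg,tilt=0): # down tool with x at yaw, then tilt about tool y
    return R.from_euler('z',yaw_deg,degrees=True)*R.from_euler('x',180,degrees=True)*R.from_euler('y',tilt,degrees=True)
def plan(p,Rt):
    s=r.state();R0=R.from_euler('xyz',s['eef_rot'])
    print("t",round(s['t'],2),"pos",s['tool_pos'].round(1),"F",s['wrist_force'].round(2),"w",round(s['gripper_width'],1))
    print(" turn units",((R0.inv()*Rt).as_rotvec()/.08).round(2)," then shift units",(Rt.inv().apply(np.array(p)-s['tool_pos'])/30).round(2)," (cur frame:",(R0.inv().apply(np.array(p)-s['tool_pos'])/30).round(2),")")
A=np.array([389.6,298.8,45]);B=np.array([497.1,281,45]);N=tool(80.6,32).apply([0,0,-1])
SP=np.array([488.2,90.9,40]);SM=np.array([500.6,-12.3,40]);TR=np.array([477,-187,3])
E
python3 - <<'E'
from h import *
print(N)
plan(A+100*N,tool(80.6)); plan(A+100*N,tool(80.6,32));
E
```

```text
[-0.08654957 -0.52280359  0.8480481 ]
t 0.1 pos [203.3 669.4 213.3] F [ 1.17 -0.14  0.79] w 91.2
 turn units [-1.0e-02  1.0e-02  1.8e+01]  then shift units [-12.94   8.15   2.78]  (cur frame: [ -9.76 -11.77   2.8 ] )
t 0.1 pos [203.3 669.4 213.3] F [ 1.17 -0.14  0.79] w 91.2
 turn units [-5.03  5.73 17.49]  then shift units [-12.45   8.15  -4.5 ]  (cur frame: [ -9.76 -11.77   2.8 ] )
```

apply_moves([
  [[0,0,1,0,0,0,1],[0,0,1,0,0,0,1],[0,0,1,0,0,0,1],[0,0,1,0,0,0,1],[0,0,1,0,0,0,1],[0,0,1,0,0,0,1],[0,0,1,0,0,0,1],[0,0,1,0,0,0,1],[0,0,1,0,0,0,1],[0,0,1,0,0,0,1],[0,0,1,0,0,0,1],[0,0,1,0,0,0,1],[0,0,1,0,0,0,1],[0,0,1,0,0,0,1],[0,0,1,0,0,0,1],[0,0,1,0,0,0,1],[0,0,1,0,0,0,1],[0,0,1,0,0,0,1]],
], force=15)

```text
t: 1.6
tool_pos: [203.3, 669.6, 213.5]
eef_rot: [-3.141, 0.001, 1.403]
wrist_force: [0.9, 0.9, -0.6]
gripper_width: 91.1
finger_force: 0.0
```

apply_moves([
  [[0,1,0,0,0,0,1],[0,1,0,0,0,0,1],[0,1,0,0,0,0,1],[0,1,0,0,0,0,1],[0,1,0,0,0,0,1],[0,1,0,0,0,0,1],[0,1,0,0,0,0,1],[0,0,0,-0.9,0.6,-0.35,1],[0,0,0,-0.9,0.6,-0.35,1],[0,0,0,-0.9,0.6,-0.35,1],[0,0,0,-0.9,0.6,-0.35,1],[0,0,0,-0.9,0.6,-0.35,1],[0,0,0,-0.9,0.6,-0.35,1],[0,0,0,-0.9,0.6,-0.35,1],[0,0,0,-0.9,0.6,-0.35,1],[0,0,0,-0.9,0.6,-0.35,1],[0,0,0,-0.9,0.6,-0.35,1],[0,0,0,-0.9,0.6,-0.35,1],[0,0,0,-0.9,0.6,-0.35,1],[0,0,0,-0.9,0.6,-0.35,1]],
])

```text
t: 3.27
tool_pos: [374.1, 265.2, 143.1]
eef_rot: [3.141, -0.561, 1.407]
wrist_force: [0.6, 0.2, 0.0]
gripper_width: 91.0
finger_force: 0.0
```

Run:
```python
from h import *
plan(A+60*N,tool(80.6,32));plan(A-2*N,tool(80.6,32))
```

```text
t 3.27 pos [374.1 265.2 143.1] F [0.59 0.19 0.01] w 91.0
 turn units [ 0.   -0.03  0.  ]  then shift units [-0.72  0.33  1.4 ]  (cur frame: [-0.73  0.33  1.4 ] )
t 3.27 pos [374.1 265.2 143.1] F [0.59 0.19 0.01] w 91.0
 turn units [ 0.   -0.03  0.  ]  then shift units [-0.72  0.33  3.47]  (cur frame: [-0.73  0.33  3.47] )
```

apply_moves([
  [[0,0,0,-0.72,0.33,0.5,1],[0,0,0,0,0,0.9,1],[0,0,0,0,0,0.9,1],[0,0,0,0,0,0.6,1],[0,0,0,0,0,0.57,1],[0,0,0,0,0,0,1],[0,0,0,0,0,0,0.6],[0,0,0,0,0,0,0.6],[0,0,0,0,0,0,0.6],[0,0,0,0,0,0,0.6],[0,0,0,0,0,0,0.6],[0,0,0,0,0,0,0.6],[0,0,0,0,0,0,0.6],[0,0,0,0,0,0,0.6]],
])

```text
t: 4.43
tool_pos: [390.0, 301.5, 44.1]
eef_rot: [3.141, -0.561, 1.407]
wrist_force: [-1.6, -7.1, 12.7]
gripper_width: 59.4
finger_force: 15.0
```

apply_moves([
  [[0,0,0,0,0,0,0.6],[0,0,0,0,0,0,0.6],[0,0,0,0,0,0,0.6],[0,0,0,0,0,0,0.6]],
])

```text
t: 4.77
tool_pos: [390.1, 301.5, 44.1]
eef_rot: [3.141, -0.561, 1.407]
wrist_force: [-2.1, -6.0, 12.0]
gripper_width: 59.5
finger_force: 15.0
```

apply_moves([
  [[0,0,0,0,0,-0.3,0.6],[0,0,0,0,0,-0.5,0.6],[0,0,0,0,0,-0.8,0.6],[0,0,0,0,0,-0.8,0.6],[0,0,0,0,0,-0.8,0.6],[0,0,0,0,0,-0.8,0.6],[0,-1,0,0,0,0,0.6],[0,-1,0,0,0,0,0.6],[0,-1,0,0,0,0,0.6],[0,-1,0,0,0,0,0.6],[0,-1,0,0,0,0,0.6],[0,-1,0,0,0,0,0.6],[0,-1,0,0,0,0,0.6],[0,0,0,0,0,0,0.6]],
])

```text
t: 5.93
tool_pos: [379.9, 239.8, 145.7]
eef_rot: [3.14, 0.003, 1.408]
wrist_force: [0.3, 0.7, -1.0]
gripper_width: 59.4
finger_force: 15.0
```

Run:
```python
from h import *
im=snap("scene","s1")
cv2.imwrite("pics/s1c.png",cv2.resize(im[80:280,40:300],None,fx=3,fy=3))
plan(SM+[0,0,90],tool(6.9))
```

```text
t 5.98 pos [379.3 239.6 145.3] F [-0.23 -0.08 -0.69] w 59.5
 turn units [-1.00e-02 -1.00e-02  1.61e+01]  then shift units [3.   8.82 0.51]  (cur frame: [-7.64  5.34  0.5 ] )
```

View pics/s1c.png

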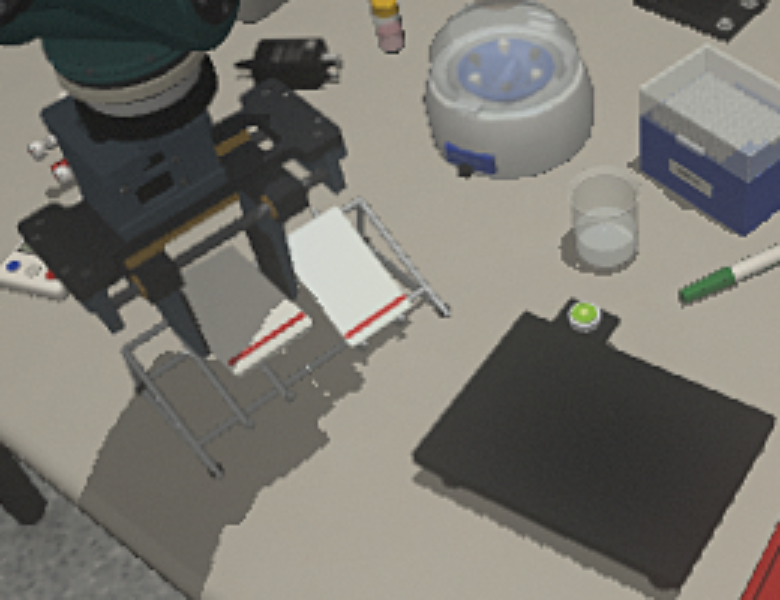

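The picture shows plate A level between the fingertips, red band at about (270,340) in the crop, clear of the rack. I'll carry it to the -y place.

apply_moves([
  [[0,0,1,0,0,0,0.6],[0,0,1,0,0,0,0.6],[0,0,1,0,0,0,0.6],[0,0,1,0,0,0,0.6],[0,0,1,0,0,0,0.6],[0,0,1,0,0,0,0.6],[0,0,1,0,0,0,0.6],[0,0,1,0,0,0,0.6],[0,0,1,0,0,0,0.6],[0,0,1,0,0,0,0.6],[0,0,1,0,0,0,0.6],[0,0,1,0,0,0,0.6],[0,0,1,0,0,0,0.6],[0,0,1,0,0,0,0.6],[0,0,1,0,0,0,0.6],[0,0,1,0,0,0,0.6]],
])

```text
t: 7.32
tool_pos: [378.8, 238.1, 144.9]
eef_rot: [-3.139, 0.0, 0.122]
wrist_force: [0.4, 0.7, -0.8]
gripper_width: 59.0
finger_force: 15.0
```

apply_moves([
  [[0,0,0.1,0.3,0.9,0,0.6],[0,0,0,0.3,0.9,0,0.6],[0,0,0,0.3,0.9,0,0.6],[0,0,0,0.3,0.9,0,0.6],[0,0,0,0.3,0.9,0,0.6],[0,0,0,0.3,0.9,0,0.6],[0,0,0,0.3,0.9,0,0.6],[0,0,0,0.3,0.9,0.2,0.6],[0,0,0,0.3,0.9,0.3,0.6],[0,0,0,0.3,0.7,0.5,0.6],[0,0,0,0,0,0.7,0.6],[0,0,0,0,0,0.7,0.6],[0,0,0,0,0,0,0.6]],
])

```text
t: 8.4
tool_pos: [497.4, -13.4, 70.0]
eef_rot: [-3.139, 0.004, 0.117]
wrist_force: [-1.1, -0.6, -1.3]
gripper_width: 59.5
finger_force: 15.0
```

Run:
```python
from h import *
plan(SM+[0,0,4],tool(6.9))
```

```text
t 8.4 pos [497.4 -13.4  70. ] F [-1.13 -0.59 -1.32] w 59.5
 turn units [-0.03  0.05 -0.04]  then shift units [ 0.11 -0.02  0.87]  (cur frame: [ 0.11 -0.02  0.87] )
```

apply_moves([
  [[0,0,0,0.11,0,0.3,0.6],[0,0,0,0,0,0.3,0.6],[0,0,0,0,0,0.15,0.6],[0,0,0,0,0,0.1,0.6],[0,0,0,0,0,0,0.6]],
])

```text
t: 8.82
tool_pos: [503.2, -12.1, 47.4]
eef_rot: [-3.141, 0.0, 0.119]
wrist_force: [0.7, -0.2, -0.8]
gripper_width: 59.8
finger_force: 15.0
```

apply_moves([
  [[0,0,0,0,0,0.05,0.6],[0,0,0,0,0,0,0.6]],
])

```text
t: 8.98
tool_pos: [503.5, -12.2, 46.3]
eef_rot: [3.142, -0.0, 0.119]
wrist_force: [-0.0, 0.3, -0.0]
gripper_width: 59.1
finger_force: 15.0
```

apply_moves([
  [[0,0,0,0,0,0.06,0.6],[0,0,0,0,0,0,0.6],[0,0,0,0,0,0,0.6]],
])

```text
t: 9.23
tool_pos: [503.4, -12.3, 44.4]
eef_rot: [3.142, -0.0, 0.119]
wrist_force: [-0.3, 0.4, -0.5]
gripper_width: 59.5
finger_force: 15.0
```

apply_moves([
  [[0,0,0,0,0,0.05,0.6],[0,0,0,0,0,0,0.6],[0,0,0,0,0,0,0.6]],
])

```text
t: 9.48
tool_pos: [503.4, -12.3, 42.8]
eef_rot: [-3.142, 0.0, 0.119]
wrist_force: [-0.1, 0.5, -0.2]
gripper_width: 59.7
finger_force: 15.0
```

Still no contact, so I'll go down another 1.2 mm and release.

apply_moves([
  [[0,0,0,0,0,0.04,0.6],[0,0,0,0,0,0,0.6],[0,0,0,0,0,0,0.6],[0,0,0,0,0,0,0.6]],
])

```text
t: 9.82
tool_pos: [503.4, -12.3, 41.6]
eef_rot: [-3.142, 0.0, 0.119]
wrist_force: [-0.1, -0.1, -1.2]
gripper_width: 59.7
finger_force: 15.0
```

apply_moves([
  [[0,0,0,0,0,0,0.75],[0,0,0,0,0,0,0.75],[0,0,0,0,0,0,0.75],[0,0,0,0,0,-0.2,0.75],[0,0,0,0,0,-0.5,0.75],[0,0,0,0,0,-0.9,0.75],[0,0,0,0,0,-0.9,0.75],[0,0,0,0,0,-0.9,0.75]],
])

```text
t: 10.48
tool_pos: [503.1, -12.3, 145.1]
eef_rot: [-3.142, 0.0, 0.119]
wrist_force: [0.5, 0.3, 0.7]
gripper_width: 68.6
finger_force: 0.0
```

Run:
```python
from h import *
plan(B+100*N,tool(80.6)); plan(B+100*N,tool(80.6,32));
```

```text
t 10.48 pos [503.1 -12.3 145.1] F [0.55 0.31 0.7 ] w 68.6
 turn units [ -0.    0.  -16.1]  then shift units [ 7.85 -1.79  0.51]  (cur frame: [ 0.47 -8.03  0.51] )
t 10.48 pos [503.1 -12.3 145.1] F [0.55 0.31 0.7 ] w 68.6
 turn units [  4.48   5.98 -15.66]  then shift units [ 6.38 -1.79  4.59]  (cur frame: [ 0.47 -8.03  0.51] )
```

apply_moves([
  [[0,0,-1,0,0,0,1],[0,0,-1,0,0,0,1],[0,0,-1,0,0,0,1],[0,0,-1,0,0,0,1],[0,0,-1,0,0,0,1],[0,0,-1,0,0,0,1],[0,0,-1,0,0,0,1],[0,0,-1,0,0,0,1],[0,0,-1,0,0,0,1],[0,0,-1,0,0,0,1],[0,0,-1,0,0,0,1],[0,0,-1,0,0,0,1],[0,0,-1,0,0,0,1],[0,0,-1,0,0,0,1],[0,0,-1,0,0,0,1],[0,0,-1,0,0,0,1]],
])

```text
t: 11.82
tool_pos: [503.4, -12.3, 144.1]
eef_rot: [3.141, -0.0, 1.403]
wrist_force: [0.2, 0.4, -0.1]
gripper_width: 91.4
finger_force: 0.0
```

apply_moves([
  [[0,1,-0.1,0,0,0,1],[0,1,0,0,0,0,1],[0,1,0,0,0,0,1],[0,1,0,0,0,0,1],[0,1,0,0,0,0,1],[0,1,0,0,0,0,1],[0,1,0,0,0,0,1],[0,0,0,0.9,-0.26,0.63,1],[0,0,0,0.9,-0.26,0.63,1],[0,0,0,0.9,-0.26,0.63,1],[0,0,0,0.9,-0.26,0.63,1],[0,0,0,0.9,-0.26,0.63,1],[0,0,0,0.9,-0.26,0.63,1],[0,0,0,0.9,-0.23,0.8,1],[0,0,0,0,0,0,1]],
])

```text
t: 13.07
tool_pos: [487.3, 230.8, 127.6]
eef_rot: [-3.142, -0.561, 1.411]
wrist_force: [-0.1, 0.3, -0.2]
gripper_width: 91.5
finger_force: 0.0
```

Run:
```python
from h import *
plan(B-1.2*N,tool(80.6,32));im=snap("top","t2")
dk=(im.min(2)>163);roi=np.zeros_like(dk);roi[180:250,230:318]=1
for c in blobs(dk&roi,100): print("plateA on table",rect(c,46),cv2.boundingRect(c))
```

```text
t 13.07 pos [487.3 230.8 127.6] F [-0.1   0.32 -0.21] w 91.5
 turn units [-0.03 -0.03  0.04]  then shift units [-0.02  0.05  3.28]  (cur frame: [-0.02  0.06  3.28] )
plateA on table [511.8 -13.7  86.   58.5   6.6] (280, 192, 24, 32)
```

apply_moves([
  [[0,0,0,0.1,0.05,0.8,1],[0,0,0,0,0,0.9,1],[0,0,0,0,0,0.9,1],[0,0,0,0,0,0.5,1],[0,0,0,0,0,0.18,1],[0,0,0,0,0,0,1],[0,0,0,0,0,0,0.6],[0,0,0,0,0,0,0.6],[0,0,0,0,0,0,0.6],[0,0,0,0,0,0,0.6],[0,0,0,0,0,0,0.6],[0,0,0,0,0,0,0.6],[0,0,0,0,0,0,0.6],[0,0,0,0,0,0,0.6],[0,0,0,0,0,0,0.6],[0,0,0,0,0,0,0.6]],
])

```text
t: 14.45
tool_pos: [499.2, 280.1, 46.3]
eef_rot: [3.141, -0.56, 1.407]
wrist_force: [-2.5, -5.1, 8.9]
gripper_width: 59.5
finger_force: 15.0
```

apply_moves([
  [[0,0,0,0,0,-0.3,0.6],[0,0,0,0,0,-0.5,0.6],[0,0,0,0,0,-0.8,0.6],[0,0,0,0,0,-0.8,0.6],[0,0,0,0,0,-0.8,0.6],[0,0,0,0,0,-0.8,0.6],[0,-1,0,0,0,0,0.6],[0,-1,0,0,0,0,0.6],[0,-1,0,0,0,0,0.6],[0,-1,0,0,0,0,0.6],[0,-1,0,0,0,0,0.6],[0,-1,0,0,0,0,0.6],[0,-1,0,0,0,0,0.6],[0,0,0,0,0,0,0.6]],
])

```text
t: 15.62
tool_pos: [489.1, 218.2, 148.3]
eef_rot: [3.139, 0.004, 1.408]
wrist_force: [0.4, 0.3, -1.2]
gripper_width: 59.5
finger_force: 15.0
```

Run:
```python
from h import *
plan(SP+[0,0,30],tool(6.9))
```

```text
t 15.62 pos [489.1 218.2 148.3] F [ 0.42  0.26 -1.2 ] w 59.5
 turn units [ 0.06  0.02 16.09]  then shift units [-0.54  4.21  2.61]  (cur frame: [-4.18  0.65  2.63] )
```

apply_moves([
  [[0,0,1,0,0,0,0.6],[0,0,1,0,0,0,0.6],[0,0,1,0,0,0,0.6],[0,0,1,0,0,0,0.6],[0,0,1,0,0,0,0.6],[0,0,1,0,0,0,0.6],[0,0,1,0,0,0,0.6],[0,0,1,0,0,0,0.6],[0,0,1,0,0,0,0.6],[0,0,1,0,0,0,0.6],[0,0,1,0,0,0,0.6],[0,0,1,0,0,0,0.6],[0,0,1,0,0,0,0.6],[0,0,1,0,0,0,0.6],[0,0,1,0,0,0,0.6],[0,0,1,0,0,0,0.6]],
])

```text
t: 16.95
tool_pos: [488.2, 216.8, 147.5]
eef_rot: [-3.14, -0.001, 0.122]
wrist_force: [0.8, -0.5, -0.8]
gripper_width: 59.3
finger_force: 15.0
```

apply_moves([
  [[0,0,0.1,-0.1,0.85,0,0.6],[0,0,0,-0.1,0.85,0,0.6],[0,0,0,-0.1,0.85,0,0.6],[0,0,0,-0.1,0.85,0,0.6],[0,0,0,-0.14,0.81,0.4,0.6],[0,0,0,0,0,0.8,0.6],[0,0,0,0,0,0.8,0.6],[0,0,0,0,0,0.6,0.6],[0,0,0,0,0,0.4,0.6],[0,0,0,0,0,0.2,0.6],[0,0,0,0,0,0.1,0.6],[0,0,0,0,0,0.1,0.6],[0,0,0,0,0,0,0.6],[0,0,0,0,0,0,0.6]],
])

```text
t: 18.12
tool_pos: [488.0, 90.2, 46.1]
eef_rot: [-3.142, -0.001, 0.119]
wrist_force: [0.0, 0.5, -0.4]
gripper_width: 59.4
finger_force: 15.0
```

apply_moves([
  [[0,0,0,0,0,0.08,0.6],[0,0,0,0,0,0,0.6],[0,0,0,0,0,0,0.6]],
])

```text
t: 18.37
tool_pos: [488.4, 90.2, 43.8]
eef_rot: [3.142, -0.002, 0.119]
wrist_force: [-0.9, 0.3, 4.3]
gripper_width: 59.9
finger_force: 15.0
```

apply_moves([
  [[0,0,0,0,0,0.05,0.6],[0,0,0,0,0,0,0.6],[0,0,0,0,0,0,0.6]],
])

```text
t: 18.62
tool_pos: [488.7, 90.3, 42.7]
eef_rot: [-3.142, -0.002, 0.119]
wrist_force: [-1.5, -0.5, 11.2]
gripper_width: 59.9
finger_force: 15.0
```

apply_moves([
  [[0,0,0,0,0,0,0.75],[0,0,0,0,0,0,0.75],[0,0,0,0,0,0,0.75],[0,0,0,0,0,-0.2,0.75],[0,0,0,0,0,-0.5,0.75],[0,0,0,0,0,-0.9,0.75],[0,0,0,0,0,-0.9,0],[0,0,0,0,0,0,0],[0,0,0,0,0,0,0],[0,0,0,0,0,0,0],[0,0,0,0,0,0,0],[0,0,0,0,0,0,0]],
])

```text
t: 19.62
tool_pos: [486.9, 90.0, 115.7]
eef_rot: [3.141, 0.001, 0.119]
wrist_force: [1.4, -0.3, 0.1]
gripper_width: 31.3
finger_force: 0.0
```

Run:
```python
from h import *
t=snap("top","t3");s=snap("scene","s3")
roi=np.zeros(t.shape[:2],bool);roi[180:250,230:318]=1
for c in blobs((t.min(2)>150)&roi,60): print(rect(c,46),cv2.boundingRect(c))
hs=cv2.cvtColor(t,cv2.COLOR_BGR2HSV).astype(int)
for c in blobs((hs[:,:,1]>110)&((hs[:,:,0]<10)|(hs[:,:,0]>170))&roi&(hs[:,:,2]>90),3): print("band",rect(c,46))
cv2.imwrite("pics/s3c.png",cv2.resize(s[150:280,170:310],None,fx=4,fy=4))
plan(SP+[0,0,60],tool(6.9))
```

```text
[511.9 -17.4  87.3  51.2   6.6] (282, 192, 22, 32)
band [467.1 -32.5  28.1   2.8 -89.9]
t 19.72 pos [487.1  90.  115.8] F [ 0.92  0.43 -0.84] w 22.9
 turn units [ 0.    0.01 -0.02]  then shift units [ 0.04 -0.03  0.53]  (cur frame: [ 0.04 -0.03  0.53] )
```

View pics/s3c.png

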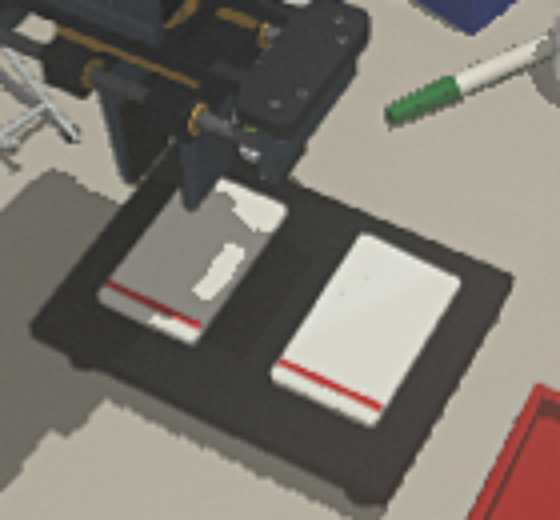

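Both plates lie on the table, bands towards the robot: B at crop (195,265) under the gripper, A at (370,325). Now pressing B's corners, starting with (+x,+y).

apply_moves([
  [[0,0,0,0.86,-0.42,0,0],[0,0,0,0.86,-0.42,0.2,0],[0,0,0,0,0,0.8,0],[0,0,0,0,0,0.7,0],[0,0,0,0,0,0.3,0],[0,0,0,0,0,0.1,0],[0,0,0,0,0,0,0],[0,0,0,0,0,0,0]],
])

```text
t: 20.38
tool_pos: [536.2, 121.2, 54.3]
eef_rot: [3.142, -0.001, 0.119]
wrist_force: [0.1, 0.5, -0.4]
gripper_width: 0.5
finger_force: 0.0
```

apply_moves([
  [[0,0,0,0,0,0.07,0],[0,0,0,0,0,0,0],[0,0,0,0,0,0,0]],
])

```text
t: 20.63
tool_pos: [536.2, 121.2, 52.1]
eef_rot: [3.142, -0.001, 0.119]
wrist_force: [-0.2, 0.3, -0.3]
gripper_width: 0.3
finger_force: 0.0
```

apply_moves([
  [[0,0,0,0,0,0.07,0],[0,0,0,0,0,0,0],[0,0,0,0,0,0,0]],
])

```text
t: 20.88
tool_pos: [535.8, 121.2, 49.4]
eef_rot: [3.142, -0.0, 0.119]
wrist_force: [0.4, 0.0, -0.9]
gripper_width: 0.4
finger_force: 0.0
```

apply_moves([
  [[0,0,0,0,0,0.07,0],[0,0,0,0,0,0,0],[0,0,0,0,0,0,0]],
])

```text
t: 21.13
tool_pos: [535.7, 121.2, 47.2]
eef_rot: [3.141, -0.0, 0.119]
wrist_force: [-0.8, -0.9, 0.4]
gripper_width: 0.6
finger_force: 0.0
```

apply_moves([
  [[0,0,0,0,0,0.07,0],[0,0,0,0,0,0,0],[0,0,0,0,0,0,0]],
])

```text
t: 21.38
tool_pos: [536.1, 121.3, 46.1]
eef_rot: [3.141, -0.0, 0.119]
wrist_force: [-7.4, -1.5, 21.5]
gripper_width: 0.5
finger_force: 10.6
```

Run:
```python
from h import *
s=snap("scene","s4");o=cv2.imread("pics/s3.png")
cv2.imwrite("pics/s4c.png",cv2.resize(s[150:280,170:310],None,fx=4,fy=4))
print(r.state()['wrist_force'],r.state()['tool_pos'])
```

```text
[-6.14127927 -1.80783847 21.51667775] [536.10533548 121.26248739  46.12186431]
```

View pics/s4c.png

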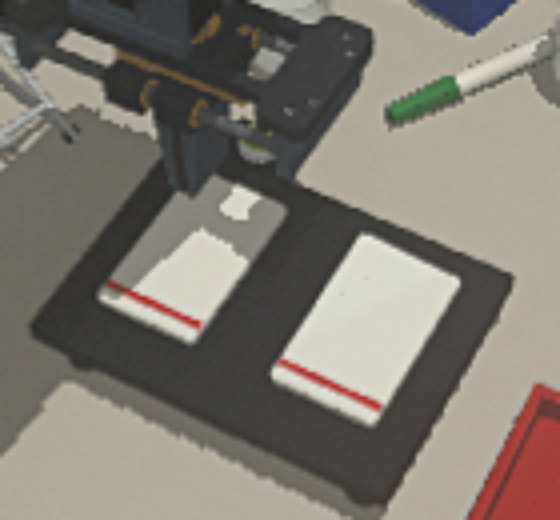

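Force rose to 21 N only at z≈46 and the plate did not tip, so this corner is flat. Next corner of B.

apply_moves([
  [[0,0,0,0,0,-0.5,0],[0,0,0,-0.77,0,0,0],[0,0,0,-0.77,0,0,0],[0,0,0,-0.77,0,0,0],[0,0,0,-0.77,0,0,0],[0,0,0,0,0,0.25,0],[0,0,0,0,0,0.18,0],[0,0,0,0,0,0,0],[0,0,0,0,0,0,0],[0,0,0,0,0,0,0]],
])

```text
t: 22.27
tool_pos: [445.1, 110.4, 47.3]
eef_rot: [3.142, -0.001, 0.119]
wrist_force: [-0.7, -0.1, 0.7]
gripper_width: 0.8
finger_force: 0.0
```

apply_moves([
  [[0,0,0,0,0,0.05,0],[0,0,0,0,0,0,0],[0,0,0,0,0,0,0]],
])

```text
t: 22.52
tool_pos: [445.1, 110.4, 46.2]
eef_rot: [3.142, -0.001, 0.119]
wrist_force: [-1.0, -0.1, 7.7]
gripper_width: 0.6
finger_force: 3.9
```

apply_moves([
  [[0,0,0,0,0,-0.5,0],[0,0,0,0,0.84,0,0],[0,0,0,0,0.83,0,0],[0,0,0,0,0,0.25,0],[0,0,0,0,0,0.2,0],[0,0,0,0,0,0,0],[0,0,0,0,0,0,0],[0,0,0,0,0,0,0]],
])

```text
t: 23.18
tool_pos: [449.8, 61.1, 47.0]
eef_rot: [3.142, 0.0, 0.119]
wrist_force: [-0.4, 0.7, -0.5]
gripper_width: 0.4
finger_force: 0.0
```

apply_moves([
  [[0,0,0,0,0,0.05,0],[0,0,0,0,0,0,0],[0,0,0,0,0,0,0]],
])

```text
t: 23.43
tool_pos: [450.1, 61.0, 46.2]
eef_rot: [-3.141, -0.0, 0.119]
wrist_force: [-5.2, 1.3, 13.8]
gripper_width: 0.2
finger_force: 6.8
```

apply_moves([
  [[0,0,0,0,0,-0.5,0],[0,0,0,0.77,0,0,0],[0,0,0,0.77,0,0,0],[0,0,0,0.77,0,0,0],[0,0,0,0.77,0,0,0],[0,0,0,0,0,0.25,0],[0,0,0,0,0,0.2,0],[0,0,0,0,0,0,0],[0,0,0,0,0,0,0],[0,0,0,0,0,0,0]],
])

```text
t: 24.27
tool_pos: [540.5, 71.5, 46.8]
eef_rot: [3.142, 0.001, 0.119]
wrist_force: [0.1, -0.3, 0.0]
gripper_width: 0.6
finger_force: 0.0
```

apply_moves([
  [[0,0,0,0,0,0.05,0],[0,0,0,0,0,0,0],[0,0,0,0,0,0,0]],
])

```text
t: 24.52
tool_pos: [540.9, 71.5, 46.2]
eef_rot: [-3.142, 0.001, 0.119]
wrist_force: [-5.4, 0.4, 14.2]
gripper_width: 0.3
finger_force: 7.1
```

B is flat, since all four corners stop at 46.2 mm. So A is the warped one; pressing its corners.

apply_moves([
  [[0,0,0,0,0,-0.5,0],[0,0,0,0.03,0.94,0,0],[0,0,0,0.03,0.93,0,0],[0,0,0,0,0,0.25,0],[0,0,0,0,0,0.18,0],[0,0,0,0,0,0,0],[0,0,0,0,0,0,0],[0,0,0,0,0,0,0]],
])

```text
t: 25.18
tool_pos: [549.9, 16.6, 47.8]
eef_rot: [3.142, 0.0, 0.12]
wrist_force: [1.5, 0.5, 0.4]
gripper_width: 0.4
finger_force: 0.1
```

apply_moves([
  [[0,0,0,0,0,0.05,0],[0,0,0,0,0,0,0],[0,0,0,0,0,0,0]],
])

```text
t: 25.43
tool_pos: [550.2, 16.2, 46.5]
eef_rot: [3.142, -0.0, 0.119]
wrist_force: [0.3, 0.9, 0.2]
gripper_width: 0.6
finger_force: 0.1
```

Run:
```python
from h import *
im=snap("scene","s5");o=cv2.imread("pics/s4.png")
def b(i):
    hs=cv2.cvtColor(i,cv2.COLOR_BGR2HSV).astype(int);m=(hs[:,:,1]>110)&((hs[:,:,0]<10)|(hs[:,:,0]>170));m[:, :235]=0;m[:225]=0;m[262:]=0;m[:,270:]=0
    return [np.round(cv2.minAreaRect(c)[0],2).tolist()+[round(cv2.minAreaRect(c)[2],2)] for c in blobs(m,5)]
print(b(o),b(im))
```

```text
[[252.17, 245.64, 25.02]] [[252.15, 244.64, 22.62]]
```

The fingers touch but the corner gives, and A's band has risen and turned in the image. This is the sprung corner, so I'll press a little further.

apply_moves([
  [[0,0,0,0,0,0.05,0],[0,0,0,0,0,0,0],[0,0,0,0,0,0,0]],
])

```text
t: 25.73
tool_pos: [550.5, 16.1, 46.2]
eef_rot: [-3.141, -0.0, 0.119]
wrist_force: [-8.4, 2.6, 25.9]
gripper_width: 0.7
finger_force: 12.9
```

apply_moves([
  [[0,0,0,0,0,0.03,0],[0,0,0,0,0,0,0],[0,0,0,0,0,0,0],[0,0,0,0,0,0,0]],
])

```text
t: 26.07
tool_pos: [550.6, 16.1, 46.0]
eef_rot: [-3.141, 0.0, 0.119]
wrist_force: [-14.4, 2.4, 42.5]
gripper_width: 0.2
finger_force: 21.4
```

Run:
```python
from h import *
im=snap("scene","s6");cv2.imwrite("pics/s6c.png",cv2.resize(im[150:280,170:310],None,fx=4,fy=4))
```

```text
(no output)
```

View pics/s6c.png

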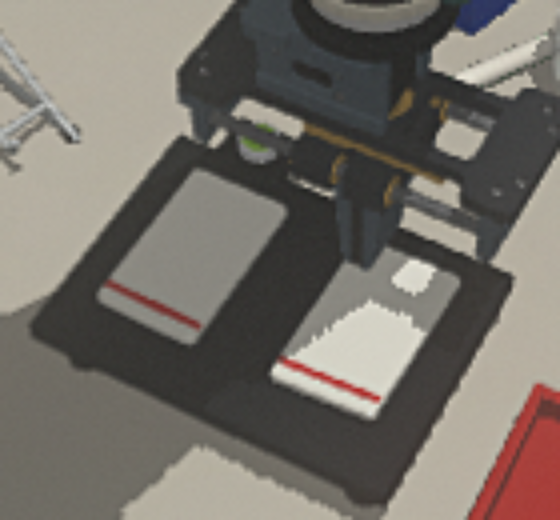

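Held down, the opposite corner of A, at (377,415), is visibly up, so the rock is done. Now I'll lift, open and grip A across its width.

apply_moves([
  [[0,0,0,0,0,-0.3,0],[0,0,0,0,0,-0.8,0],[0,0,0,0,0,-0.8,1],[0,0,0,-0.77,0.42,0,1],[0,0,0,-0.76,0.41,0,1],[0,0,0,0,0,0,1],[0,0,0,0,0,0,1],[0,0,0,0,0,0,1],[0,0,0,0,0,0,1],[0,0,0,0,0,0,1]],
])

```text
t: 26.95
tool_pos: [508.2, -13.9, 101.0]
eef_rot: [3.141, -0.0, 0.119]
wrist_force: [-0.5, -0.7, -0.4]
gripper_width: 50.8
finger_force: 0.0
```

Run:
```python
from h import *
plan(np.array([505.5,-14.3,41.5]),tool(6.9));s=snap("scene","s7");hs=cv2.cvtColor(s,cv2.COLOR_BGR2HSV).astype(int);m=(hs[:,:,1]>110)&((hs[:,:,0]<10)|(hs[:,:,0]>170));m[:, :235]=0;m[:225]=0;m[262:]=0;m[:,270:]=0
for c in blobs(m,5): q=cv2.minAreaRect(c);print(q,onz("scene",q[0],46))
```

```text
t 26.95 pos [508.2 -13.9 101. ] F [-0.54 -0.73 -0.36] w 50.8
 turn units [ 0.   -0.01 -0.01]  then shift units [-0.09  0.    1.98]  (cur frame: [-0.09  0.    1.98] )
((252.16607666015625, 245.64419555664062), (26.823020935058594, 1.5103051662445068), 25.016895294189453) [467.24176578 -16.2558275   46.        ]
```

apply_moves([
  [[0,0,0,-0.05,0,0,0.85],[0,0,0,0,0,0,0.85],[0,0,0,0,0,0,0.85],[0,0,0,0,0,0,0.85],[0,0,0,0,0,0.4,0.85],[0,0,0,0,0,0.7,0.85],[0,0,0,0,0,0.5,0.85],[0,0,0,0,0,0.25,0.85],[0,0,0,0,0,0.1,0.85],[0,0,0,0,0,0,0.85]],
])

```text
t: 27.83
tool_pos: [505.7, -14.4, 41.8]
eef_rot: [-3.141, 0.001, 0.119]
wrist_force: [-0.6, 0.0, -0.1]
gripper_width: 78.0
finger_force: 0.0
```

apply_moves([
  [[0,0,0,0,0,0,0.6],[0,0,0,0,0,0,0.6],[0,0,0,0,0,0,0.6],[0,0,0,0,0,0,0.6],[0,0,0,0,0,0,0.6],[0,0,0,0,0,0,0.6]],
])

```text
t: 28.33
tool_pos: [506.6, -14.4, 43.1]
eef_rot: [3.141, -0.001, 0.119]
wrist_force: [-1.8, 0.1, 6.6]
gripper_width: 59.3
finger_force: 15.1
```

apply_moves([
  [[0,0,0,0,0,-0.3,0.6],[0,0,0,0,0,-0.6,0.6],[0,0,0,0,0,-0.8,0.6],[0,0,0,0,0,-0.5,0.6],[0,0,-0.37,0,0,0,0.6],[0,0,0,0,0,0,0.6]],
])

```text
t: 28.83
tool_pos: [506.7, -14.4, 110.1]
eef_rot: [3.141, -0.003, 0.15]
wrist_force: [-0.4, -0.4, -0.6]
gripper_width: 59.4
finger_force: 14.9
```

Run:
```python
from h import *
plan(TR+[0,0,20],tool(8.6))
```

```text
t 28.83 pos [506.7 -14.4 110.1] F [-0.39 -0.41 -0.63] w 59.4
 turn units [ 0.01 -0.03 -0.  ]  then shift units [-1.84  5.54  2.9 ]  (cur frame: [-1.85  5.54  2.9 ] )
```

apply_moves([
  [[0,0,0,-0.3,0.9,0,0.6],[0,0,0,-0.3,0.9,0,0.6],[0,0,0,-0.3,0.9,0,0.6],[0,0,0,-0.3,0.9,0,0.6],[0,0,0,-0.3,0.9,0,0.6],[0,0,0,-0.34,0.9,0,0.6],[0,0,0,0,0.14,0.2,0.6],[0,0,0,0,0,0.7,0.6],[0,0,0,0,0,0.8,0.6],[0,0,0,0,0,0.7,0.6],[0,0,0,0,0,0.5,0.6],[0,0,0,0,0,0,0.6],[0,0,0,0,0,0,0.6]],
])

```text
t: 29.92
tool_pos: [475.5, -186.4, 21.0]
eef_rot: [-3.14, 0.002, 0.148]
wrist_force: [0.1, -0.7, -1.0]
gripper_width: 59.3
finger_force: 14.9
```

apply_moves([
  [[0,0,0,0,0,0.2,0.6],[0,0,0,0,0,0.16,0.6],[0,0,0,0,0,0,0.6],[0,0,0,0,0,0,0.6]],
])

```text
t: 30.25
tool_pos: [476.2, -186.9, 10.9]
eef_rot: [3.141, -0.0, 0.148]
wrist_force: [0.3, 0.8, -1.0]
gripper_width: 59.5
finger_force: 14.9
```

Floor is at 3 mm; down another 5 mm with a force check.

apply_moves([
  [[0,0,0,0,0,0.1,0.6],[0,0,0,0,0,0,0.6],[0,0,0,0,0,0,0.6]],
])

```text
t: 30.5
tool_pos: [476.1, -187.0, 7.8]
eef_rot: [3.141, -0.0, 0.148]
wrist_force: [-0.1, -0.1, -0.4]
gripper_width: 59.2
finger_force: 14.9
```

apply_moves([
  [[0,0,0,0,0,0.07,0.6],[0,0,0,0,0,0,0.6],[0,0,0,0,0,0,0.6]],
])

```text
t: 30.75
tool_pos: [476.4, -187.0, 5.8]
eef_rot: [3.141, -0.001, 0.148]
wrist_force: [-0.3, 1.3, 3.5]
gripper_width: 59.0
finger_force: 15.1
```

apply_moves([
  [[0,0,0,0,0,0,0.75],[0,0,0,0,0,0,0.75],[0,0,0,0,0,0,0.75],[0,0,0,0,0,0,0.75],[0,0,0,0,0,-0.2,0.75],[0,0,0,0,0,-0.5,0.75],[0,0,0,0,0,-0.9,0.75],[0,0,0,0,0,-0.9,0.75],[0,0,0,0,0,-0.9,0.75],[0,0,0,0,0,-0.9,0.75],[0,0,0,0,0,-0.9,0.75],[0,0,0,-0.9,0,-0.3,0.75],[0,0,0,0,0,0,0.75],[0,0,0,0,0,0,0.75]],
])

```text
t: 31.92
tool_pos: [449.0, -191.0, 171.4]
eef_rot: [3.141, -0.001, 0.148]
wrist_force: [0.1, 1.4, 0.7]
gripper_width: 68.4
finger_force: 0.0
```

Run:
```python
from h import *
s=snap("scene","s8");snap("top","t8");print(r.state()['tool_pos'],r.state()['wrist_force'])
cv2.imwrite("pics/s8c.png",cv2.resize(s[130:350,170:400],None,fx=2.7,fy=2.7))
```

```text
[ 449.48958892 -190.86575103  170.43490832] [ 0.87398273  0.0794257  -0.29296688]
```

View pics/s8c.png

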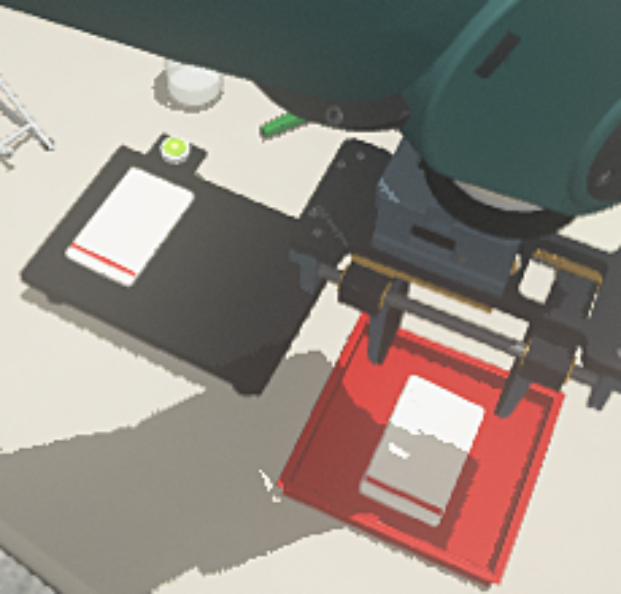

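The warped plate lies in the tray at about (422,450) and the flat one on the table at (130,225). The beaker is undisturbed and the arm is clear, so I'm handing in.

```bash
python3 -c "
from h import *
print(r.finish_job())"
```

```text
the job is handed in; nothing more can be done
None
```

I rocked the warped plate on the levelling table and laid it in the red tray, left the flat plate on the table with the beaker and vial untouched, and handed the job in at about 32 s; no verdict was returned.

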